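# Put the shrimp tank's pump on bypass and start the feeding timer

### The job

Get the tank ready for feeding: push the bypass valve's lever round with a fingertip until that valve is fully open, and only then push the tank valve's lever round until that valve is fully shut, so that the pump never works against a closed line. With both levers at their stops and not forced, press the timer's button to start the feeding pause and let it go. Nothing is to be picked up: leave the loose things on the shelf where they lie.

Things in the scene. Friction and masses are not known exactly. Their poses are not given: they have to be found in the camera images.
- pipework: Grey 25 mm pipes, axes 60 mm up, fixed. Origin on the shelf under the main pipe; x away from the robot, y along the main pipe to the tank, z up. Main pipe, on the y axis: elbow y -210 mm, tee -100, tank valve 80, tank wall 290. From the tee the bypass branch runs along +x: bypass valve at x 85 mm, elbow down through the shelf at 175. Valve open = lever along its pipe, shut = square across.
- tank: Glass tank in a dark steel frame, fixed to the pipework, with the same origin and axes: it fills x -90 to 170 mm, y 290 to 650 mm and is 200 mm high; a light bar across it at y 560 to 600 mm reaches 230 mm.
- bypass_axis (a point): Point on the upright turning axis of the bypass valve's lever, 105 mm above the shelf, at the sleeve's mid-height; x, y, z axes as the pipework's. The two ball valves are alike, stainless steel; the valve body stays within 31 mm of this axis and reaches 96 mm up under the lever.
- tank_axis (a point): Point on the upright turning axis of the tank valve's lever, 105 mm above the shelf, at the sleeve's mid-height; x, y, z axes as the pipework's. Valve body as for the bypass valve.
- bypass_lever (a joint): Bypass lever, rad: 0 = fully shut (lever points along the pipework's +y, across its pipe), pi/2 = fully open (points along the pipework's -x, back along its pipe to the tee). Opens counter-clockwise seen from above; a stop at each end; stays where it is left; takes about 0.3 N m (4 N at 75 mm from the axis). At the start 0 to 0.4.
- tank_lever (a joint): Tank lever, rad: 0 = fully open (lever points along the pipework's -y, along the main pipe), pi/2 = fully shut (points along the pipework's -x, across the pipe, towards the robot). Shuts clockwise seen from above; a stop at each end; stays where it is left; takes about 0.3 N m. At the start 0 to 0.4.
- bypass_lever_tip (a point): Outer end of the bypass lever at the sleeve's mid-height, 100 mm from its axis; x points outward along the lever, z up. Levers alike: flat steel at the hub, then a black sleeve 35 to 100 mm from the axis, 20 mm wide, underside 99.5 and top 110.5 mm above the shelf; hub nut to 109 mm. Under the sleeves nothing stands above 78 mm, save the valve bodies.
- tank_lever_tip (a point): Outer end of the tank lever, at the sleeve's mid-height, 100 mm from the axis; its x axis points outward along the lever, z up. Sizes as for the bypass lever.
- timer: White timer box, 90 x 54 x 40 mm (x, y, z), clipped over the tank frame's top rail on the side towards the valves, fixed, at another place along the rail each time; axes parallel to the pipework's. Origin at the centre of its underside, 178 mm above the shelf; top 218 mm above the shelf.
- timer_button_top (a point): Centre of the top of the timer's round button, 22 mm across, facing up, 229 mm above the shelf when released, in a grey collar of 38 mm diameter that stands 5 mm lower; on the half of the timer's top towards its own -x, beside a small dark display. Pressed straight down.
- timer_button (a joint): Travel of the button, m: 0 = released, 0.005 = fully pressed (flush with its collar, 5 N); springs back. A press of 3.5 mm counts.
- dish: Loose shallow frosted glass dish, 90 mm diameter, 26 mm high; origin at the centre of its underside.
- cave: Loose green silicone shrimp cave, half tunnel 94 x 82 mm, 44 mm high, origin at the centre of its underside, tunnel along its x.
- scraper: Loose black plastic magnetic algae scraper, its two halves together, 75 x 45 mm, 54 mm high; origin at the centre of its underside.
- food_jar: Loose food jar, 54 mm diameter, 58 mm high, with a black lid; origin at the centre of its underside.
- spoon: Loose grey plastic spoon, 150 mm long, lying along its x.
- tweezers: Loose long steel tweezers, 255 mm long, lying along their x.
- test_bottle: Loose small white test bottle, 30 mm diameter, 66 mm high; origin at the centre of its underside.

How it is judged (in metres and radians):
On the way, in this order (a step that is already met when the one before it is completed fails the run):
1. the bypass valve is fully open (lever within 0.12 rad of its open stop) (value of joint bypass_lever above 1.45 rad), for 0.2 s.
2. then the tank valve is fully shut (lever within 0.12 rad of its shut stop), the bypass still open (value of joint each of bypass_lever, tank_lever above 1.45 rad), for 0.2 s.
3. then the timer's button is pressed by at least 3.5 mm (all of step 2 and value of joint timer_button above 0.0035 m), for 0.05 s.
At the end, for the whole second after the job is handed in: Bypass lever within 0.12 rad (7 degrees) of its open stop, tank lever within 0.12 rad of its shut stop, both at rest; the timer's button has been pressed after that and is released; every loose thing is within 20 mm of where it stood (all of step 2 and value of joint timer_button below 0.001 m and velocity of joint each of bypass_lever, tank_lever below 0.05 rad/s and distance of each of dish, cave, scraper, food_jar, spoon, tweezers, test_bottle from where it was at the start of the episode below 0.02 m); the robot touches nothing.
It fails at once if the pump is shut in: the tank valve is more than about 60 degrees shut while the bypass valve is not yet fully open (value of joint tank_lever above 1.05 rad and value of joint bypass_lever below 1.4 rad).
It fails at once if the timer is started before both valves are set (value of joint timer_button above 0.0025 m and not (value of joint each of bypass_lever, tank_lever above 1.45 rad)).
It fails at once if a lever or the button is forced or clamped (over 80 N) (contact force between the fingers and bypass_lever above 80 N or contact force between the fingers and tank_lever above 80 N or contact force between the fingers and timer_button above 80 N).
It fails at once if a loose thing is lifted, carried or shoved (moved over 20 mm) (distance of any of dish, cave, scraper, food_jar, spoon, tweezers, test_bottle from where it was at the start of the episode above 0.02 m).
It also fails if it takes over 62 s, if anything falls off the work surface, if the arm or the gripper's body presses on something with over 40 N, if the wrist force passes 120 N, or if a joint passes its speed limit or range.

### The arm

A 6-joint arm with a two-finger parallel gripper is mounted at the origin on the work surface. World frame = base frame: x ahead of the robot, y to its left, z up, the work surface at z = 0. Lengths are in mm, angles in rad, forces in N, time in s.
With the tool pointing down it reaches from about 275 to 975 mm from the base axis. Payload 8.4 kg.
Tool frame: the origin (TCP) lies at the very end of the fingers, on their centre line; the grasp point (between the pads) lies 19 mm behind it (env.tcp_to_grasp is the distance from the TCP to the grasp point, in mm); z points along the fingers, y is the line along which they close (so a half turn about z gives the same grasp; the last joint's range is limited). The gripper opens to 92 mm and grips with 3 to 60 N. Pads are 20 mm wide; open, the fingers measure 128 mm over their backs; the gripper's body (75 mm by 189 mm) begins 69 mm behind the grasp point.
Start: joints at [-1.253, 0.353, 1.633, -0, 1.155, -0.002], TCP at [196.484, -593.314, 214.583] pointing down, gripper open.
Joint ranges: [-2.63, 2.63], [-0.92, 2.1], [0.06, 2.66], [-1.3, 4.44], [0, 2.69], [-3.02, 3.02]. Speed limits (rad/s): [2.22, 2.22, 2.79, 3.14, 3.14, 3.14].

### API

Orientations are given as a rotation vector (axis times angle).
In Python, from station import env gives the robot as it stands.
- The arm moves only by the tool carry_out, never from a script. Its argument "plan" is a list of rows, each an object with "hand": the finger opening in mm, from 0 to 91.9; "slide": the shift along the world's x, y, z in mm, a list of three; "rotation": the turn, a rotation vector about the world's x, y, z in degrees, a list of three. In form: [{"hand": hand, "slide": [x, y, z], "rotation": [ax, ay, az]}, ...]. A call has 1 to 5 rows; each row shifts and turns the commanded pose from where the row before left it; what a row does not reach is not made up. A row lasts 1/8 s, in which the tool goes at most 62.5 mm and 10.7 degrees, less where a joint would pass 70% of its speed; a pose out of reach is approached as far as the arm can. A call is refused whole if a number of a shift passes 62.5 or a number of a turn 10.7, either way. A call with a gripper value outside its range is refused whole. The fingers move at their own pace and stop on an object; "squeeze" is the grip in N (left out, the last holds). Time passes only in rows, so rows that do not move let the fingers close. It gives the time, the measured TCP pose, the force, the opening and the grip force at its end, in the units of the state.
- env.state(): the state, without advancing time (a new reading comes with each control period).
- env.get_image(name): name is "side" or "top" or "wrist"; returns the picture (480x640x3 uint8, red, green, blue); there is no depth.
- env.get_calibration(name): a dict with "camera_matrix" (3x3 intrinsics, pixels), "k1" (the pictures are not rectified: a ray, as slopes to the right and down, at radius r is drawn at 1 + k1 r^2 times it, then the intrinsics apply), "eye" and "attitude" of the camera in the world; the wrist camera has in their place "mount" (4x4, takes a point from camera to tool coordinates, whose origin is the TCP and whose axes are the flange's). Camera axes: x right, y down, z forward; pixel columns grow to the right and rows downward; lengths in mm; the calibration is good to about 2 mm. A picture is of the moment at which its call begins: read the wrist's pose just before it. get_calibration takes no time and is no camera call.
- env.job_done(): hands the job in; it is judged then, once.
The state is a dict: "time_s": time; "q": joint angles; "dq": joint speeds; "joint_torque": joint torques, N m; "tool_pos": TCP position; "ee_rot": TCP orientation; "wrist_force": force on the tool from outside, world axes, zero at the start; "ft_torque": the same for the moment, N m; "gripper_width": finger opening in mm; "gripper_force": force on a finger pad.
Only numpy, scipy, OpenCV 4.12 (cv2) and the standard library are available. Lean on these libraries where they do the work, as an engineer would, in place of code of your own. Each camera call takes 0.05 s, during which the arm holds its last target. There are 200 camera calls.

## Working session

There is one attempt and no reset: what is moved stays moved. The work goes in short steps, Python scripts to look and compute and a tool call to move; the robot and the scene stay as the last step left them, time stands still between calls to the robot, and variables do not carry over. Pictures are saved under pics/ and viewed, at most 10 in all, crops included, and the job is handed in when it is done.

Besides the shell and the picture viewer there is one more tool, called after "Emit:" as a command line: name --argument value ..., lists and objects as JSON in quotes. carry_out: Moves the arm, as the interface text tells. Its arguments: {"type":"object","properties":{"plan":{"type":"array","items":{"type":"object","properties":{"hand":{"type":"number"},"slide":{"type":"array","items":{"type":"number"}},"rotation":{"type":"array","items":{"type":"number"}}}}},"squeeze":{"type":"number"}},"required":["plan"]}

```bash
mkdir -p pics; python3 - <<'E'
from station import env
import cv2
for n in("side","top"):
    cv2.imwrite(f"pics/{n}0.png",env.get_image(n)[:,:,::-1]); c=env.get_calibration(n); print(n,c)
print(env.get_calibration("wrist")); s=env.state(); print(s)
E
```

```text
side {'camera_matrix': array([[453.08673359,   0.        , 312.42988198],
       [  0.        , 453.08673359, 235.80386066],
       [  0.        ,   0.        ,   1.        ]]), 'k1': -0.03934934434112032, 'eye': array([ 319.72787648, -848.92568773,  706.85713365]), 'attitude': array([-2.13786247,  0.28583815, -0.15915851])}
top {'camera_matrix': array([[598.51522227,   0.        , 319.3584743 ],
       [  0.        , 598.51522227, 225.67930732],
       [  0.        ,   0.        ,   1.        ]]), 'k1': -0.18140610255176096, 'eye': array([ 426.66151639,  -35.97603028, 1588.2127695 ]), 'attitude': array([-2.16723161,  2.209317  , -0.09758405])}
{'camera_matrix': array([[401.45216444,   0.        , 317.87157764],
       [  0.        , 401.45216444, 244.99468539],
       [  0.        ,   0.        ,   1.        ]]), 'k1': 0.028029665850186836, 'mount': array([[-9.54722837e-04, -9.69861366e-01, -2.43655535e-01,
         6.75343660e+01],
       [ 9.99999485e-01, -8.41727617e-04, -5.67864170e-04,
         9.46012115e-01],
       [ 3.45657927e-04, -2.43655952e-01,  9.69861669e-01,
        -1.69879825e+02],
       [ 0.00000000e+00,  0.00000000e+00,  0.00000000e+00,
         1.00000000e+00]])}
{'time_s': 0.1, 'q': array([-1.25341799e+00,  3.53528694e-01,  1.63403112e+00,  1.99587610e-05,
        1.15522720e+00, -2.40957868e-03]), 'dq': array([ 9.39969341e-04, -2.34572690e-03, -3.30716790e-03, -8.02715377e-04,
       -6.97483283e-05,  1.02334066e-03]), 'joint_torque': array([-1.05870913e-03, -5.94906807e+01, -3.34931159e+01,  6.97519910e-02,
        1.83959428e-02, -1.47836670e-05]), 'tool_pos': array([ 196.34261988, -592.89899527,  213.98238319]), 'ee_rot': array([-3.10035368e+00, -4.99983253e-01,  2.65816518e-04]), 'wrist_force': array([-0.17012128,  0.03996098,  0.02635997]), 'ft_torque': array([-0.05058155,  0.04661436,  0.00939508]), 'gripper_force': 0.0, 'gripper_width': 92.02992203522378}
```

View pics/top0.png

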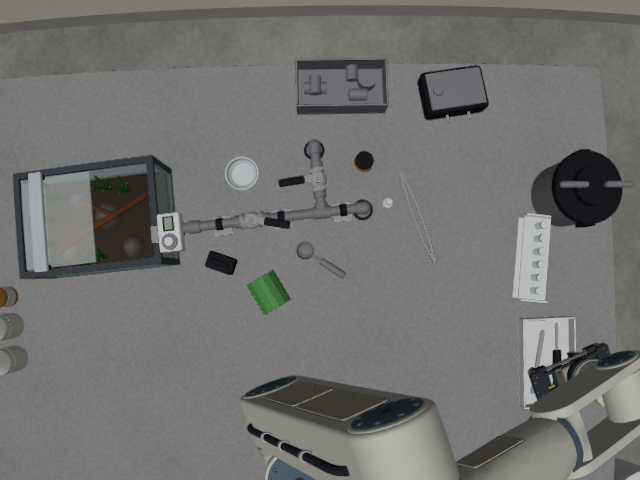

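View pics/side0.png

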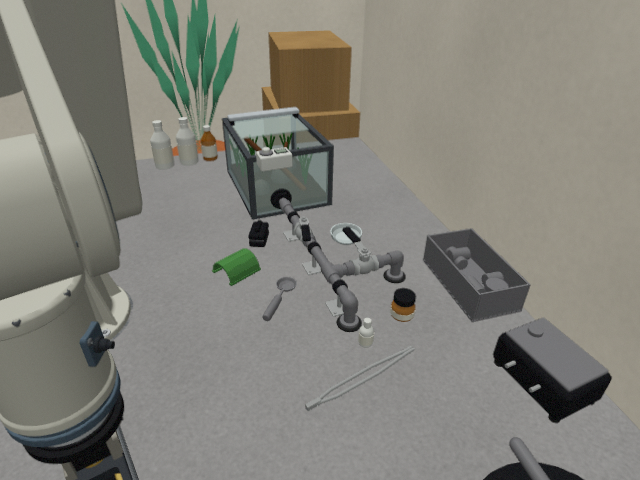

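Top view: tank valve ≈(252,219), tee ≈(320,209), elbow ≈(363,209), bypass valve ≈(318,178) with its lever towards (279,183), tank lever towards (289,224), and timer button ≈(169,241). I'll enlarge the area for more accurate points.

```bash
cat > h.py <<'E'
import numpy as np, cv2
from scipy.spatial.transform import Rotation as R
from station import env
def cam(n,st=None):
    c=env.get_calibration(n)
    if n=="wrist":
        T=np.eye(4);T[:3,:3]=R.from_rotvec(st["ee_rot"]).as_matrix();T[:3,3]=st["tool_pos"];M=T@c["mount"]
        return c["camera_matrix"],c["k1"],M[:3,3],M[:3,:3]
    return c["camera_matrix"],c["k1"],np.array(c["eye"]),R.from_rotvec(c["attitude"]).as_matrix()
def cast(C,uv,z):
    K,k1,e,A=C
    p=cv2.undistortPoints(np.array([[uv]],float),K,np.array([k1,0,0,0,0.]))[0,0]
    d=A@np.array([p[0],p[1],1]); return e+d*(z-e[2])/d[2]
def proj(C,P):
    K,k1,e,A=C
    return cv2.projectPoints(np.array([P],float).reshape(-1,1,3),cv2.Rodrigues(A.T)[0],-A.T@e,K,np.array([k1,0,0,0,0.]))[0][:,0]
E
python3 - <<'E'
from h import *
C=cam("top")
for n,uv,z in[("elbow",(363,209),60),("tee",(320.5,209),70),("tankvalve",(251,219),96),("bypvalve",(318,178),96),("bypelbow",(314,148),70),("button",(169,241),229)]:
    print(n,cast(C,uv,z).round(0))
a=cv2.imread("pics/top0.png")
cv2.imwrite("pics/topc.png",cv2.resize(a[130:270,150:380],(800,487),interpolation=cv2.INTER_CUBIC))
E
```

```text
elbow [ 585. -169.   60.]
tee [586. -60.  70.]
tankvalve [561. 115.  96.]
bypvalve [661. -55.  96.]
bypelbow [744. -46.  70.]
button [502. 291. 229.]
```

View pics/topc.png

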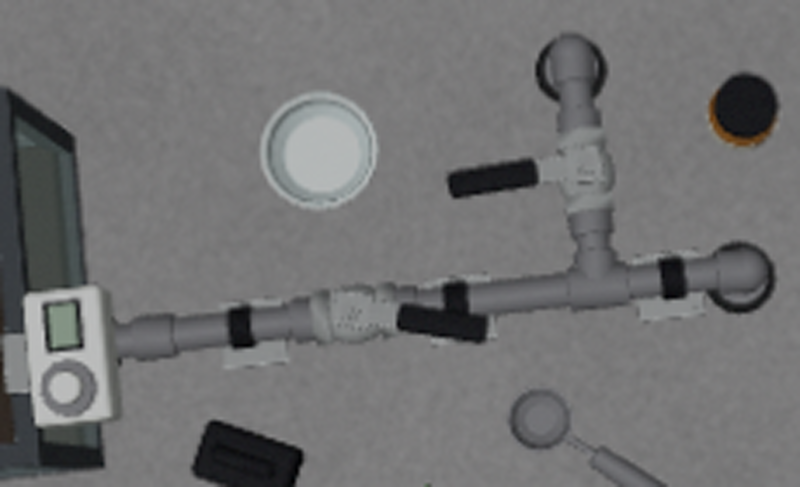

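The crop (scale 3.478, origin 150,130) shows the bypass sleeve running from (537,170) to (449,185), the tank sleeve from (400,316) to (487,328), the tee at (597,284) and the button at (67,388). The spoon, scraper, cave and dish all stand clear of the valves.

```bash
cat >> h.py <<'E'
def fit(loc,W):
    # planar rigid fit pipework->world: returns p0(xy), yaw
    loc=np.array(loc,float);W=np.array(W,float)[:,:2];a=loc-loc.mean(0);b=W-W.mean(0)
    y=np.arctan2((a[:,0]*b[:,1]-a[:,1]*b[:,0]).sum(),(a*b).sum());c,s=np.cos(y),np.sin(y)
    M=np.array([[c,-s],[s,c]]);p=W.mean(0)-M@loc.mean(0);return p,y,M,np.linalg.norm(W-(p+loc@M.T),axis=1)
E
python3 - <<'E'
from h import *
C=cam("top")
f=lambda x,y,z:cast(C,(150+x/3.478,130+y/3.478),z)
W=[f(597,284,60),f(587,170,105),f(352,313,105),f(573,60,68),f(742,268,68),f(140,336,60)]
L=[(0,-100),(85,-100),(0,80),(175,-100),(0,-210),(0,255)]
p,y,M,r=fit(L[:5],W[:5]); print(p.round(1),np.degrees(y).round(2),r.round(1))
for n,a in(("byp",(85,-100)),("tank",(0,80)),("wall",(0,290))): print(n,(p+M@a).round(1))
for n,i,o,a in(("byp",(537,172),(449,185),(85,-100)),("tank",(400,316),(487,328),(0,80))):
    I=f(*i,105)[:2];O=f(*o,105)[:2];l=M.T@(O-p)-a;d=M.T@(O-I)
    print(n,I.round(0),O.round(0),np.linalg.norm(O-I).round(1),"tip rel",l.round(1),np.linalg.norm(l).round(1),"ang rel, sleeve",np.degrees(np.arctan2(l[1],l[0])),np.degrees(np.arctan2(d[1],d[0])))
b=f(67,388,229);print("button",b,M.T@(b[:2]-p))
print("timer corners",[ (M.T@(f(*q,218)[:2]-p)).round(0) for q in((25,296),(105,287),(118,417),(38,426))])
for n,q,z in(("scraper",(248,455),54),("spoonbowl",(540,418),10),("dish",(320,150),26)):print(n,f(*q,z).round(0))
E
```

```text
[565.7  35.6] 5.7 [4.1 2.7 1.6 3.9 4.2]
byp [660.3 -55.5]
tank [557.8 115.2]
wall [537.  324.2]
byp [657. -21.] [649.  43.] 64.0 tip rel [-1.7 99. ] 99.0 ang rel, sleeve 90.99368100204333 91.6999714102361
tank [555.  79.] [545.  17.] 62.9 tip rel [-22.4 -96.4] 99.0 ang rel, sleeve -103.10986119520116 -104.64409688255131
button [500.69928688 290.79266343 229.        ] [-39.39027303 260.39445097]
timer corners [array([ 26., 285.]), array([ 26., 231.]), array([-62., 231.]), array([-61., 285.])]
scraper [458. 197.  54.]
spoonbowl [483. -19.  10.]
dish [689. 145.  26.]
```

Emit:
carry_out --plan '[{"hand":0,"slide":[36,44,0],"rotation":[0,0,-6.3]},{"hand":0,"slide":[36,44,0],"rotation":[0,0,-6.3]},{"hand":0,"slide":[36,44,0],"rotation":[0,0,0]},{"hand":0,"slide":[36,44,0],"rotation":[0,0,0]},{"hand":0,"slide":[36,44,0],"rotation":[0,0,0]}]' --squeeze 10

```text
time_s: 0.72
tool_pos: [377.3, -371.7, 214.5]
ee_rot: [-3.138, -0.156, 0.0]
wrist_force: [0.9, 0.2, 0.1]
gripper_width: 44.1
gripper_force: 0.0
```

Emit:
carry_out --plan '[{"hand":0,"slide":[36,44,10],"rotation":[0,0,0]},{"hand":0,"slide":[36,44,10],"rotation":[0,0,0]},{"hand":0,"slide":[36,44,10],"rotation":[0,0,0]},{"hand":0,"slide":[36,44,10],"rotation":[0,0,0]},{"hand":0,"slide":[0,0,0],"rotation":[0,0,0]}]'

```text
time_s: 1.35
tool_pos: [522.7, -194.6, 255.0]
ee_rot: [-3.137, -0.164, -0.002]
wrist_force: [0.4, 0.4, 0.0]
gripper_width: 0.4
gripper_force: 0.0
```

Emit:
carry_out --plan '[{"hand":0,"slide":[10,50,0],"rotation":[0,0,0]},{"hand":0,"slide":[10,55,0],"rotation":[0,0,0]},{"hand":0,"slide":[10,55,0],"rotation":[0,0,0]},{"hand":0,"slide":[10,55,0],"rotation":[0,0,0]},{"hand":0,"slide":[0,0,0],"rotation":[0,0,0]}]'

```text
time_s: 1.98
tool_pos: [560.3, 19.8, 254.0]
ee_rot: [-3.137, -0.162, 0.001]
wrist_force: [0.3, -0.8, 0.2]
gripper_width: 0.3
gripper_force: 0.0
```

```bash
python3 - <<'E'
from h import *
s=env.state();I=env.get_image("wrist")[:,:,::-1];cv2.imwrite("pics/w1.png",I);np.save("w1.npy",np.r_[s["tool_pos"],s["ee_rot"]])
print(s["tool_pos"],s["dq"].round(4))
E
```

```text
[560.26129628  19.77726917 254.02261897] [-0.0615 -0.008   0.0109 -0.0299  0.0065 -0.0452]
```

View pics/w1.png

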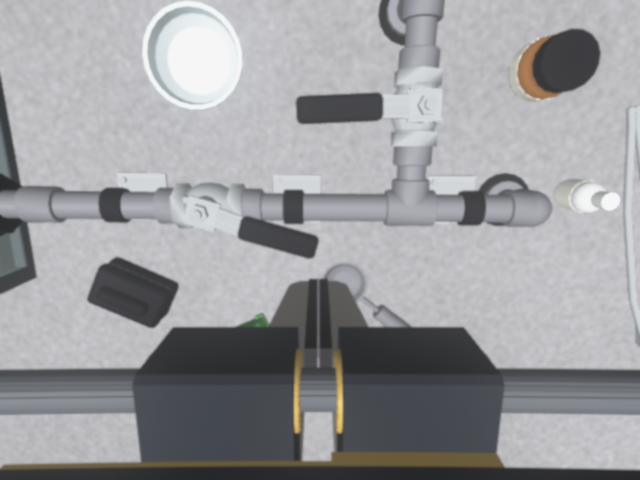

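The wrist view shows the bypass nut at (424,105) with its lever tip at (297,109), and the tank nut at (201,212) with its tip at (317,246). The tee is at (411,208) and the elbow at (530,208).

```bash
python3 - <<'E'
from h import *
v=np.load("w1.npy");C=cam("wrist",dict(tool_pos=v[:3],ee_rot=v[3:]))
f=lambda u,w,z:cast(C,(u,w),z)[:2]
B,T=f(424,105,109),f(201,212,109);print("byp",B,"tank",T)
p,y,M,r=fit([(85,-100),(0,80),(0,-100)],[B,T,f(411,208,60)]);print(p,np.degrees(y),r)
for n,t,a in(("byp",(297,109),B),("tank",(317,246),T)):
    d=M.T@(f(*t,108)-a);print(n,f(*t,108),d.round(1),np.linalg.norm(d),np.degrees(np.arctan2(d[1],d[0])))
print(B+M@(35,75))
E
```

```text
byp [663.16859431 -49.39671876] tank [566.20557189 112.44633468]
[571.01167093  36.63127326] 5.565219032226184 [5.6764225  4.81821988 1.66148744]
byp [651.04268733  43.90913584] [-3. 94.] 94.09048901044311 91.8393657425326
tank [547.73999293  18.37631156] [-27.5 -91.8] 95.86525364468606 -106.67095147739037
[690.73021494  28.64402104]
```

Emit:
carry_out --plan '[{"hand":0,"slide":[45,2,0],"rotation":[0,0,0]},{"hand":0,"slide":[45,2,0],"rotation":[0,0,0]},{"hand":0,"slide":[43,2,0],"rotation":[0,0,0]},{"hand":0,"slide":[0,0,-50],"rotation":[0,0,0]},{"hand":0,"slide":[0,0,-50],"rotation":[0,0,0]}]'

```text
time_s: 2.65
tool_pos: [693.7, 20.7, 153.2]
ee_rot: [3.137, 0.154, 0.0]
wrist_force: [0.3, 0.3, 0.8]
gripper_width: 0.5
gripper_force: 0.0
```

Emit:
carry_out --plan '[{"hand":0,"slide":[0,0,-30],"rotation":[0,0,0]},{"hand":0,"slide":[0,0,-32],"rotation":[0,0,0]},{"hand":0,"slide":[0,0,0],"rotation":[0,0,0]}]'

```text
time_s: 3.02
tool_pos: [691.0, 21.1, 89.7]
ee_rot: [3.137, 0.154, -0.009]
wrist_force: [0.4, -0.3, 0.1]
gripper_width: 0.4
gripper_force: 0.0
```

```bash
python3 - <<'E'
from h import *
cv2.imwrite("pics/w2.png",env.get_image("wrist")[:,:,::-1]); print(env.state()["tool_pos"])
# finger path: contact radius 72, pipework yaw 5.7deg
y=np.radians(5.65);M=np.array([[np.cos(y),-np.sin(y)],[np.sin(y),np.cos(y)]])
B=np.array([661.,-54.]);T=np.array([560.,114.])
for th in np.radians([0,15,30,45,60,75,85,90,93]):
    u=np.array([-np.sin(th),np.cos(th)]);t=np.array([-np.cos(th),-np.sin(th)]);g=10*abs(t[0])+14*abs(t[1])+10
    ut=np.array([-np.sin(th),-np.cos(th)]);tt=np.array([-np.cos(th),np.sin(th)])
    print(int(np.degrees(th)+.5),(B+M@(72*u-g*t)).round(0),(T+M@(72*ut-g*tt)).round(0))
E
```

```text
[692.47392252  21.53527507  91.79952193]
0 [674.  20.] [587.  44.]
15 [657.  22.] [571.  39.]
30 [640.  19.] [554.  38.]
45 [622.  13.] [535.  41.]
60 [607.   0.] [517.  50.]
75 [594. -17.] [502.  64.]
85 [589. -30.] [494.  76.]
90 [587. -37.] [491.  83.]
93 [586. -41.] [489.  86.]
```

View pics/w2.png

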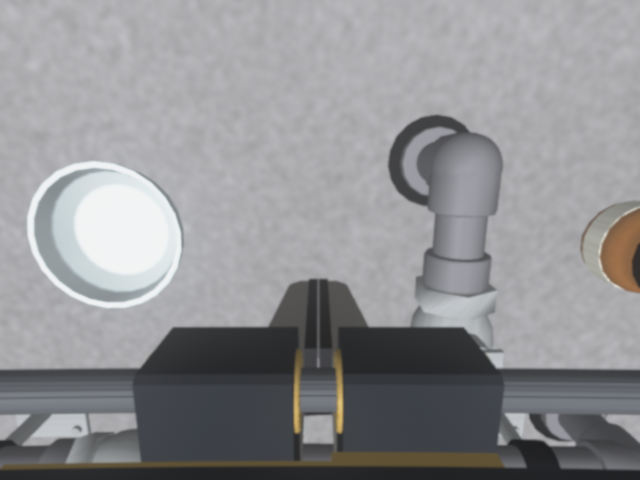

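The finger is down on the far (+x) side of the bypass sleeve and clear of everything. Next I'll push along the arc.

Emit:
carry_out --plan '[{"hand":0,"slide":[-9,0,0],"rotation":[0,0,0]},{"hand":0,"slide":[-9,0,0],"rotation":[0,0,0]},{"hand":0,"slide":[-9,0,0],"rotation":[0,0,0]},{"hand":0,"slide":[-8,0,0],"rotation":[0,0,0]},{"hand":0,"slide":[-9,-1,0],"rotation":[0,0,0]}]'

```text
time_s: 3.7
tool_pos: [651.5, 22.6, 94.3]
ee_rot: [3.137, 0.158, 0.01]
wrist_force: [6.8, -0.8, -0.4]
gripper_width: 0.3
gripper_force: 2.7
```

Emit:
carry_out --plan '[{"hand":0,"slide":[-8,-1,0],"rotation":[0,0,0]},{"hand":0,"slide":[-9,-3,0],"rotation":[0,0,0]},{"hand":0,"slide":[-9,-4,0],"rotation":[0,0,0]},{"hand":0,"slide":[-8,-6,0],"rotation":[0,0,0]},{"hand":0,"slide":[-7,-7,0],"rotation":[0,0,0]}]'

```text
time_s: 4.32
tool_pos: [610.0, 2.2, 94.2]
ee_rot: [-3.137, -0.157, -0.008]
wrist_force: [3.8, 2.0, 1.0]
gripper_width: 0.3
gripper_force: 2.4
```

Emit:
carry_out --plan '[{"hand":0,"slide":[-6,-7,-1],"rotation":[0,0,0]},{"hand":0,"slide":[-5,-7,-1],"rotation":[0,0,0]},{"hand":0,"slide":[-3,-7,0],"rotation":[0,0,0]},{"hand":0,"slide":[-3,-7,0],"rotation":[0,0,0]},{"hand":0,"slide":[0,0,0],"rotation":[0,0,0]}]'

```text
time_s: 4.95
tool_pos: [591.3, -26.4, 91.2]
ee_rot: [-3.138, -0.157, -0.001]
wrist_force: [0.4, 0.8, 0.2]
gripper_width: 0.2
gripper_force: 0.5
```

Emit:
carry_out --plan '[{"hand":0,"slide":[-1,-4,0],"rotation":[0,0,0]},{"hand":0,"slide":[0,-3,0],"rotation":[0,0,0]},{"hand":0,"slide":[0,0,0],"rotation":[0,0,0]}]'

```text
time_s: 5.32
tool_pos: [590.3, -33.4, 90.6]
ee_rot: [-3.138, -0.157, 0.001]
wrist_force: [0.6, 3.0, 2.0]
gripper_width: 0.5
gripper_force: 1.3
```

Emit:
carry_out --plan '[{"hand":0,"slide":[0,-3,0],"rotation":[0,0,0]},{"hand":0,"slide":[0,0,0],"rotation":[0,0,0]}]'

```text
time_s: 5.58
tool_pos: [590.2, -36.0, 90.5]
ee_rot: [-3.137, -0.156, 0.001]
wrist_force: [0.4, 6.0, 3.2]
gripper_width: 0.3
gripper_force: 3.1
```

Emit:
carry_out --plan '[{"hand":0,"slide":[0,-2,0],"rotation":[0,0,0]},{"hand":0,"slide":[0,0,0],"rotation":[0,0,0]}]'

```text
time_s: 5.82
tool_pos: [590.2, -36.2, 90.6]
ee_rot: [-3.134, -0.155, 0.001]
wrist_force: [0.4, 15.7, 5.3]
gripper_width: 0.1
gripper_force: 7.8
```

Emit:
carry_out --plan '[{"hand":0,"slide":[0,-2,0],"rotation":[0,0,0]},{"hand":0,"slide":[0,0,0],"rotation":[0,0,0]}]'

```text
time_s: 6.08
tool_pos: [590.2, -36.4, 90.6]
ee_rot: [-3.132, -0.154, 0.001]
wrist_force: [-0.1, 25.0, 5.9]
gripper_width: 0.7
gripper_force: 12.5
```

Emit:
carry_out --plan '[{"hand":0,"slide":[0,8,0],"rotation":[0,0,0]},{"hand":0,"slide":[0,14,0],"rotation":[0,0,0]},{"hand":0,"slide":[0,0,50],"rotation":[0,0,0]},{"hand":0,"slide":[0,0,20],"rotation":[0,0,0]},{"hand":0,"slide":[4,30,0],"rotation":[0,0,0]}]'

```text
time_s: 6.7
tool_pos: [595.5, 10.7, 162.5]
ee_rot: [3.137, 0.154, 0.005]
wrist_force: [-0.1, -0.9, 0.4]
gripper_width: 0.8
gripper_force: 0.0
```

```bash
python3 - <<'E'
from h import *
a=env.get_image("top")[:,:,::-1];print(env.state()["tool_pos"])
cv2.imwrite("pics/t2.png",cv2.resize(a[130:270,150:380],(800,487),interpolation=cv2.INTER_CUBIC))
E
```

```text
[595.33929624  14.49310336 161.54006237]
```

View pics/t2.png

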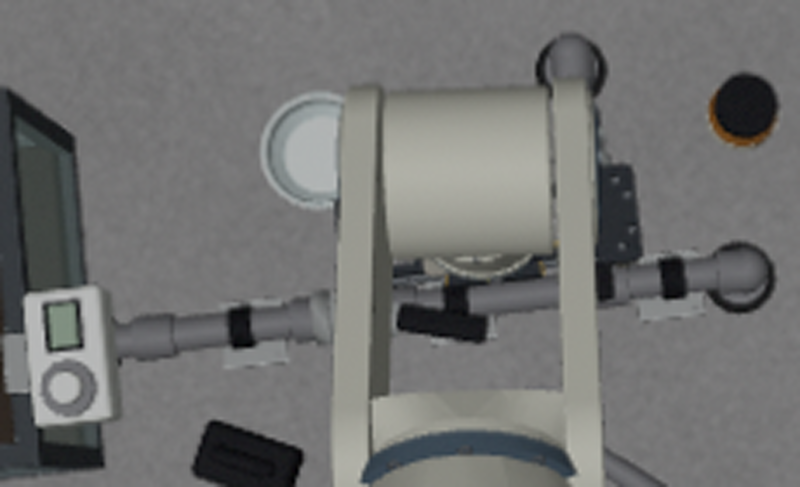

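The arm hides most of the bypass, but the sleeve end shows over the tee at (604,282), so that lever lies along its pipe. The tank lever at (400–487, 320) hasn't moved. I'll go down beside it on the +x side.

Emit:
carry_out --plan '[{"hand":0,"slide":[0,28,0],"rotation":[0,0,0]},{"hand":0,"slide":[0,0,-35],"rotation":[0,0,0]},{"hand":0,"slide":[0,0,-36],"rotation":[0,0,0]},{"hand":0,"slide":[0,0,0],"rotation":[0,0,0]}]'

```text
time_s: 7.25
tool_pos: [591.9, 39.5, 86.9]
ee_rot: [3.137, 0.157, -0.01]
wrist_force: [-0.3, -0.4, 0.3]
gripper_width: 0.7
gripper_force: 0.0
```

Emit:
carry_out --plan '[{"hand":0,"slide":[-8,-1,0],"rotation":[0,0,0]},{"hand":0,"slide":[-8,-1,0],"rotation":[0,0,0]},{"hand":0,"slide":[-8,-1,0],"rotation":[0,0,0]},{"hand":0,"slide":[-8,0,0],"rotation":[0,0,0]},{"hand":0,"slide":[-8,0,0],"rotation":[0,0,0]}]'

```text
time_s: 7.88
tool_pos: [556.3, 36.9, 90.9]
ee_rot: [-3.137, -0.156, -0.008]
wrist_force: [5.4, -0.1, 0.7]
gripper_width: 0.5
gripper_force: 2.4
```

Emit:
carry_out --plan '[{"hand":0,"slide":[-9,1,0],"rotation":[0,0,0]},{"hand":0,"slide":[-9,2,0],"rotation":[0,0,0]},{"hand":0,"slide":[-9,4,0],"rotation":[0,0,0]},{"hand":0,"slide":[-9,5,0],"rotation":[0,0,0]},{"hand":0,"slide":[-8,7,0],"rotation":[0,0,0]}]'

```text
time_s: 8.5
tool_pos: [512.1, 55.6, 90.8]
ee_rot: [3.137, 0.157, 0.007]
wrist_force: [4.8, -2.2, 0.8]
gripper_width: 0.5
gripper_force: 2.3
```

Emit:
carry_out --plan '[{"hand":0,"slide":[-7,7,0],"rotation":[0,0,0]},{"hand":0,"slide":[-5,7,0],"rotation":[0,0,0]},{"hand":0,"slide":[-4,7,0],"rotation":[0,0,0]},{"hand":0,"slide":[0,0,0],"rotation":[0,0,0]}]'

```text
time_s: 9.0
tool_pos: [493.9, 77.0, 89.7]
ee_rot: [-3.138, -0.158, 0.001]
wrist_force: [0.2, -0.4, 0.7]
gripper_width: 0.5
gripper_force: 0.4
```

Emit:
carry_out --plan '[{"hand":0,"slide":[0,4,0],"rotation":[0,0,0]},{"hand":0,"slide":[0,3,0],"rotation":[0,0,0]},{"hand":0,"slide":[0,0,0],"rotation":[0,0,0]}]'

```text
time_s: 9.38
tool_pos: [493.4, 83.6, 89.1]
ee_rot: [3.137, 0.157, -0.003]
wrist_force: [-0.6, -2.7, 0.7]
gripper_width: 0.3
gripper_force: 1.3
```

Emit:
carry_out --plan '[{"hand":0,"slide":[0,2,0],"rotation":[0,0,0]},{"hand":0,"slide":[0,0,0],"rotation":[0,0,0]}]'

```text
time_s: 9.62
tool_pos: [493.8, 85.6, 89.2]
ee_rot: [3.137, 0.157, -0.002]
wrist_force: [-2.2, -3.7, -0.2]
gripper_width: 0.5
gripper_force: 1.7
```

Emit:
carry_out --plan '[{"hand":0,"slide":[0,2,0],"rotation":[0,0,0]},{"hand":0,"slide":[0,0,0],"rotation":[0,0,0]}]'

```text
time_s: 9.88
tool_pos: [493.7, 87.0, 89.2]
ee_rot: [3.137, 0.157, -0.003]
wrist_force: [-2.7, -7.2, 0.1]
gripper_width: 0.4
gripper_force: 3.5
```

Emit:
carry_out --plan '[{"hand":0,"slide":[0,2,0],"rotation":[0,0,0]},{"hand":0,"slide":[0,0,0],"rotation":[0,0,0]}]'

```text
time_s: 10.12
tool_pos: [493.7, 87.3, 89.2]
ee_rot: [3.134, 0.159, -0.003]
wrist_force: [-1.2, -18.6, 1.4]
gripper_width: 0.8
gripper_force: 9.3
```

Emit:
carry_out --plan '[{"hand":0,"slide":[0,2,0],"rotation":[0,0,0]},{"hand":0,"slide":[0,0,0],"rotation":[0,0,0]}]'

```text
time_s: 10.38
tool_pos: [493.7, 87.6, 89.3]
ee_rot: [3.131, 0.161, -0.004]
wrist_force: [-1.2, -29.8, 2.8]
gripper_width: 0.2
gripper_force: 15.1
```

Emit:
carry_out --plan '[{"hand":0,"slide":[0,-10,0],"rotation":[0,0,0]},{"hand":0,"slide":[0,-12,0],"rotation":[0,0,0]},{"hand":0,"slide":[0,0,60],"rotation":[0,0,0]},{"hand":0,"slide":[0,0,60],"rotation":[0,0,0]},{"hand":0,"slide":[0,0,60],"rotation":[0,0,0]}]'

```text
time_s: 11.0
tool_pos: [494.5, 69.8, 271.7]
ee_rot: [-3.137, -0.157, -0.001]
wrist_force: [1.5, 0.7, -0.8]
gripper_width: 0.8
gripper_force: 0.0
```

Emit:
carry_out --plan '[{"hand":0,"slide":[-7,45,10],"rotation":[0,0,0]},{"hand":0,"slide":[-7,45,10],"rotation":[0,0,0]},{"hand":0,"slide":[0,40,0],"rotation":[0,0,0]},{"hand":0,"slide":[0,0,0],"rotation":[0,0,0]},{"hand":0,"slide":[0,0,0],"rotation":[0,0,0]}]'

```text
time_s: 11.62
tool_pos: [480.4, 199.3, 289.4]
ee_rot: [3.138, 0.158, -0.0]
wrist_force: [-0.1, -0.4, -0.5]
gripper_width: 0.7
gripper_force: 0.0
```

```bash
python3 - <<'E'
from h import *
s=env.state();a=env.get_image("wrist")[:,:,::-1];print(s["tool_pos"],s["wrist_force"])
b=env.get_image("top")[:,:,::-1]
np.save("w3.npy",np.r_[s["tool_pos"],s["ee_rot"]])
cv2.imwrite("pics/w3.png",np.vstack([a[:330],cv2.resize(b[130:270,150:380],(640,270))]))
E
```

```text
[480.40626574 199.33136393 289.4087522 ] [-0.10106496 -0.39991086 -0.54194751]
```

View pics/w3.png

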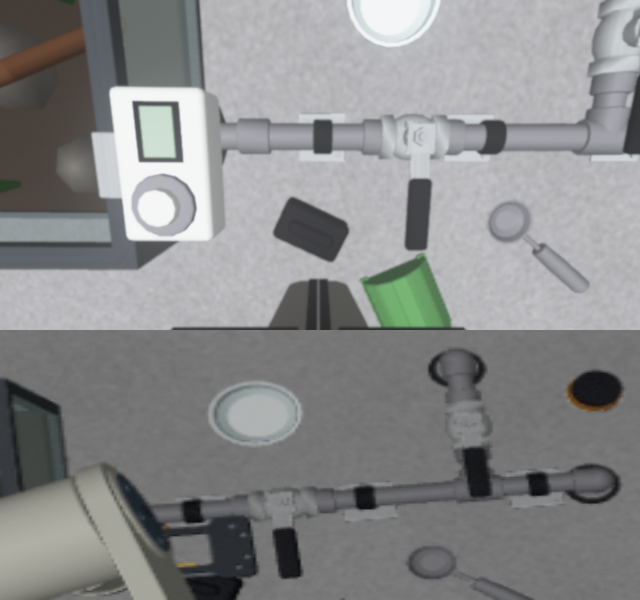

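Both levers are set: the bypass lever lies along its branch and the tank lever square across its pipe. Nothing loose looks moved, and the button is at wrist pixel (157,208).

```bash
python3 - <<'E'
from h import *
v=np.load("w3.npy");C=cam("wrist",dict(tool_pos=v[:3],ee_rot=v[3:]))
b=cast(C,(157,208),229);print("button",b,b-v[:3])
q=[cast(C,p,218)[:2] for p in((110,88),(215,88),(221,238),(122,240))];print([np.linalg.norm(q[i]-q[i-1]).round(1) for i in range(4)])
K,k,e,A=C;print(e)
E
```

```text
button [502.96402473 293.68881079 229.        ] [ 22.55775899  94.35744686 -60.4087522 ]
[np.float64(87.3), np.float64(58.4), np.float64(86.4), np.float64(60.6)]
[547.96951152 205.07133517 459.27150016]
```

Emit:
carry_out --plan '[{"hand":0,"slide":[11,46,0],"rotation":[0,0,0]},{"hand":0,"slide":[11,47,0],"rotation":[0,0,0]},{"hand":0,"slide":[0,0,-30],"rotation":[0,0,0]},{"hand":0,"slide":[0,0,-20],"rotation":[0,0,0]},{"hand":0,"slide":[0,0,0],"rotation":[0,0,0]}]'

```text
time_s: 12.35
tool_pos: [501.9, 291.3, 238.1]
ee_rot: [3.136, 0.155, -0.004]
wrist_force: [-0.6, 0.2, 0.9]
gripper_width: 0.7
gripper_force: 0.0
```

Emit:
carry_out --plan '[{"hand":0,"slide":[0,0,-5],"rotation":[0,0,0]},{"hand":0,"slide":[0,0,-5],"rotation":[0,0,0]},{"hand":0,"slide":[0,0,0],"rotation":[0,0,0]}]'

```text
time_s: 12.72
tool_pos: [503.2, 292.5, 230.3]
ee_rot: [-3.137, -0.157, -0.003]
wrist_force: [1.4, -1.8, 3.7]
gripper_width: 0.2
gripper_force: 1.7
```

Emit:
carry_out --plan '[{"hand":0,"slide":[0,0,-2],"rotation":[0,0,0]},{"hand":0,"slide":[0,0,-1.5],"rotation":[0,0,0]},{"hand":0,"slide":[0,0,0],"rotation":[0,0,0]}]'

```text
time_s: 13.1
tool_pos: [503.3, 292.7, 228.2]
ee_rot: [-3.137, -0.157, -0.004]
wrist_force: [-2.2, -5.8, 16.2]
gripper_width: 0.4
gripper_force: 8.3
```

Emit:
carry_out --plan '[{"hand":0,"slide":[0,0,-2],"rotation":[0,0,0]},{"hand":0,"slide":[0,0,0],"rotation":[0,0,0]}]'

```text
time_s: 13.35
tool_pos: [503.4, 292.7, 227.9]
ee_rot: [-3.137, -0.157, -0.005]
wrist_force: [-5.7, -6.9, 29.9]
gripper_width: 0.9
gripper_force: 15.2
```

```bash
python3 - <<'E'
from h import *
s=env.state();print(s["tool_pos"],s["wrist_force"])
b=env.get_image("side")[:,:,::-1]
cv2.imwrite("pics/s4.png",cv2.resize(b[60:210,200:360],(800,750))[:600])
E
```

```text
[503.3573865  292.69812047 227.92176491] [-5.68761451 -6.94694762 29.87694618]
```

View pics/s4.png

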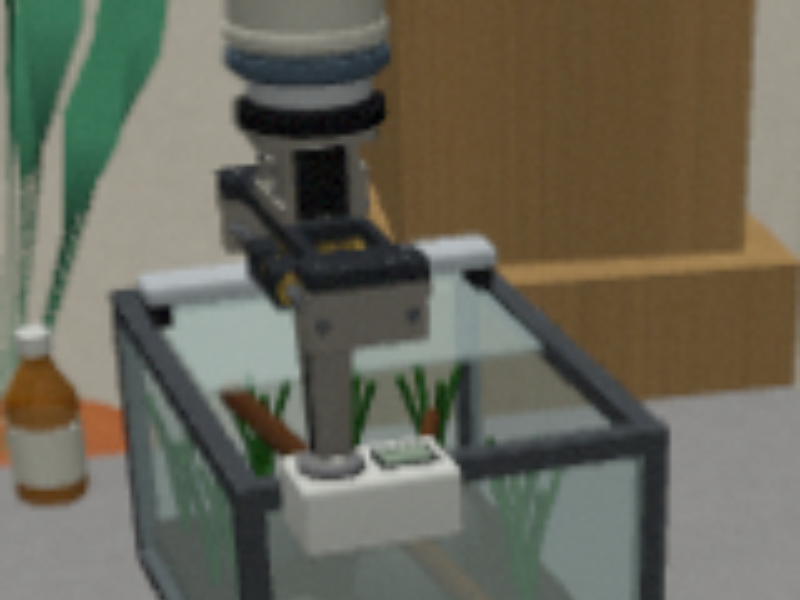

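The fingertip sits on the collar with no white cap showing, and it's rigid at 30 N, so the button is fully pressed. I'll lift off.

Emit:
carry_out --plan '[{"hand":0,"slide":[0,0,8],"rotation":[0,0,0]},{"hand":0,"slide":[0,0,30],"rotation":[0,0,0]},{"hand":0,"slide":[-10,-45,20],"rotation":[0,0,0]},{"hand":0,"slide":[-10,-45,0],"rotation":[0,0,0]},{"hand":0,"slide":[0,0,0],"rotation":[0,0,0]}]'

```text
time_s: 14.02
tool_pos: [481.5, 200.8, 282.2]
ee_rot: [3.138, 0.153, -0.001]
wrist_force: [0.1, 0.6, 0.2]
gripper_width: 0.5
gripper_force: 0.0
```

```bash
python3 - <<'E'
from h import *
s=env.state();a=env.get_image("wrist")[:,:,::-1];print(s["tool_pos"],s["wrist_force"])
b=env.get_image("top")[:,:,::-1]
cv2.imwrite("pics/w5.png",np.vstack([a[:330],cv2.resize(b[130:270,150:380],(640,270))]))
E
```

```text
[481.48023914 200.78636276 282.20410131] [0.14705715 0.5705433  0.17117084]
```

View pics/w5.png

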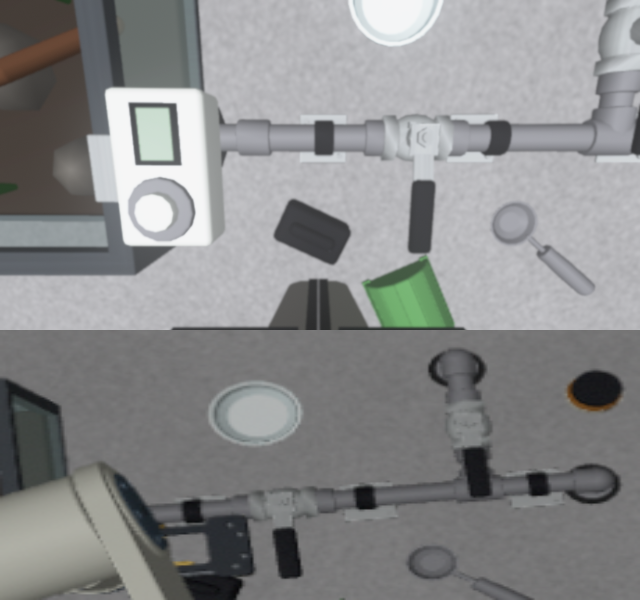

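The button is up again at (155,212), both levers are at their stops and the arm is clear, so I'm handing in.

```bash
python3 -c "
from station import env
print(env.job_done())"
```

```text
the job is handed in; nothing more can be done
None
```

The job is handed in, though no verdict came back: the bypass was opened to its stop, then the tank valve shut to its stop, the timer button pressed and released, and no loose thing was seen to have moved.

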